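# Open the cherry jar in the jar brace

## Robot

A 7-joint arm with a two-finger parallel gripper is mounted at the origin on the work surface. World frame = base frame: x ahead of the robot, y to its left, z up, the work surface at z = 0. Lengths are in m, angles in rad, forces in N, time in s.
With the tool pointing down it reaches from about 0.35 to 0.9 m from the base axis. Payload 7.2 kg.
Tool frame: the origin (TCP) lies midway between the tips of the shut fingers; the grasp point (between the pads) lies 19 mm behind it (manip.grip_depth is the distance from the TCP to the grasp point, in m); z points along the fingers, y is the direction in which the jaws open and shut (so a half turn about z gives the same grasp; the last joint's range is limited). The gripper opens to 85 mm and grips with 20 to 120 N. Pads are 22 mm wide; open, the fingers measure 114 mm over their backs; the gripper's body (76 mm by 85 mm) begins 54 mm behind the grasp point. The pads swing forward as they close: fully open they stand 13 mm farther back than shut.
Start: joints at [1.035, 0.411, -0.013, 1.596, 0.006, 1.134, -0.082], TCP at [0.282, -0.558, 0.208] pointing down, gripper open.
Joint ranges: [-2.95, 2.95], [-0.29, 1.99], [-1.47, 1.44], [0.14, 2.54], [-1.03, 4.17], [0.13, 1.85], [-2.86, 2.86]. Speed limits (rad/s): [2.39, 2.39, 3.01, 3.01, 3.14, 3.14, 3.14].

## Interface

Orientations are given as a unit quaternion [x, y, z, w].
In Python, from bench import manip gives the robot as it stands.
- The arm moves only by the tool jog_arm, never from a script. Its argument "moves" is a list that holds one entry, the list of rows, each a list of 5 numbers: the closure, from 0 (fully open) to 1 (shut), then the shift along the tool's x, y, z in mm, then the turn about the tool's z in degrees. In form: [[[claw, x, y, z, roll], ...]]. A call has 1 to 10 rows; each row shifts and turns the commanded pose from where the row before left it, along the tool's axes as they then stand; what a row does not reach is not made up. A row lasts 1/8 s, in which the tool goes at most 62.5 mm and 10.7 degrees, less where a joint would pass 70% of its speed; a pose out of reach is approached as far as the arm can. A call is refused whole if a number of a shift passes 62.5 or a number of a turn 10.7, either way. A call with a gripper value outside its range is refused whole. The fingers move at their own pace and stop on an object; the grip force is fixed at half the most. Time passes only in rows, so rows that do not move let the fingers close. It gives the time, the measured TCP pose, the force and the opening at its end, in the units of the state.
- manip.get_obs(): the state, without advancing time (a new reading comes with each control period).
- manip.camera(name): name is "side" or "top"; returns a dict with "frame" (384x512x3 uint8, red, green, blue), "fov_y" (degrees; the focal length in pixels is half the picture's height over the tangent of half this angle, whatever the lens; pixels are square), "cx", "cy" (the principal point, pixels), "rvec" (rotation vector, rad) and "tvec" (3), from world to camera coordinates, as OpenCV has them. Camera axes: x right, y down, z forward; pixel columns grow to the right and rows downward; lengths in m; the calibration is good to about 2 mm. A picture is of the moment at which its call begins. There is no depth.
- manip.job_done(): hands the job in, once; it reports no verdict.
The state is a dict: "time": time; "joint_pos": joint angles; "qd": joint speeds; "tau": joint torques, N m; "tcp_pos": TCP position; "orientation": TCP orientation; "ft_force": force on the tool from outside, world axes, zero at the start; "moment": the same for the moment, N m; "finger_gap": finger opening in m.
Only numpy, scipy, OpenCV 4.12 (cv2) and the standard library are available. Lean on these libraries where they do the work, as an engineer would, in place of code of your own. Each camera call takes 0.05 s, during which the arm holds its last target.

## Task

Press the pump button of the jar brace fully down and let it come back up, so that its foot grips the worktop; then unscrew the tight metal cap of the jar that stands in the brace, counterclockwise seen from above, and stop twisting once it has come free of the lugs (about a quarter turn, no more). Lift the cap straight up until it is clear of the neck and finish while still holding it in the gripper, level and still, about 1 to 3 cm above the mouth of the jar, with the jar left standing in the brace. Leave the other groceries where they are.

Things in the scene. Friction and masses are not known exactly. Their poses are not given: they have to be found in the camera images.
- brace: Jar brace fixed to the worktop: grey base plate 110 x 235 x 12 mm with an aluminium square socket (inside 73.5 mm, walls 8 mm, top edge 45 mm above the worktop). Origin on the worktop under the socket's centre; z up; the plate runs from its y = +62 to y = -172 mm, and the pump button lies at its y = -130 mm.
- pump_top (a point): Centre of the top of the pump button, a black rubber spring plunger 32 mm in diameter on a round plinth on the brace, 49 mm above the worktop when up, 130 mm from the jar's axis. It is pressed straight down: 1.5 N to start it, 5 N fully down.
- pump (a joint): Travel of the pump button in m: 0 up, 0.007 fully down; it springs back.
- jar: Square glass jar of cherries, loose in the socket (1.75 mm play each side): body 70 x 70 mm, 78 mm high, sloping shoulder, neck 40 mm in diameter; rim 112 mm above its underside. Origin at the centre of the underside, 12 mm above the worktop in the brace; z up. About 0.45 kg. The socket keeps it from turning, not from being lifted.
- cap: Round fluted hollow steel cap on the jar, 62 mm in diameter, 25 mm high, 40 g. Origin at the centre of its lower edge, z up; screwed on, this is 91 mm above the jar's underside and 103 mm above the worktop. The shoulder leaves fingertips room down to 92 mm above the worktop. It takes 0.5 N m to turn: grip it firmly, 50 N or more. Its skirt is clear of the neck once raised more than 21 mm.
- cap_top (a point): Centre of the cap's flat top, 25 mm above its lower edge. Tabs inside the cap hook under two lugs of the neck: it lifts only 1 mm until it has been turned about 55 degrees counterclockwise seen from above; turn the gripper some 75 degrees to take up all play. From 55 to 125 degrees it lifts straight off; beyond that it hooks again.
- seal (a joint): Angle in rad by which the rubber seal in the jar's mouth has been turned along with the cap: 0 screwed tight, growing counterclockwise seen from above. It follows the cap with up to 5 degrees of play while the cap is on, and stays when the cap is lifted off. The cap is free from about 0.92 on; it should not be taken past 1.9.
- tub: Bystander: round white tub with a blue lid, 100 mm in diameter, 58 mm high, loose; origin at the centre of its underside.
- butter: Bystander: yellow carton 60 x 85 x 70 mm, loose; origin at the centre of its underside.
- eggs: Bystander: egg box with six eggs, 150 x 100 x 63 mm, loose; origin at the centre of its underside.
- spare: Bystander: round amber jar, closed, 60 mm in diameter, 90 mm high, loose; origin at the centre of its underside.
Things that resemble listed ones, but are neither listed nor needed, are in the scene too. Of the things that look like the cap, the largest one is meant.

How it is judged:
On the way, in this order (a step that is already met when the one before it is completed fails the run):
1. the pump button is pressed fully down (value of joint pump above 0.006 m and value of joint seal below 0.1 rad), for 0.1 s.
2. the pump button is back up, the cap still tight (value of joint pump below 0.001 m and value of joint seal below 0.1 rad), for 0.1 s.
3. the cap is turned free while the jar stands in the brace (value of joint seal above 0.8 rad and z of cap in the frame of jar below 0.096 m and z of jar in the frame of brace below 0.017 m), for 0.1 s.
At the end, for the whole second after the job is handed in: Cap gripped, off the jar, over its mouth (12 mm sideways), level (0.15 rad), still, lower edge 3 to 40 mm above the rim; jar fully down and upright in the brace (6 mm sideways); button up; seal turned 0.8 to 1.9 rad; bystanders moved under 20 mm (z of cap in the frame of jar between 0.115 and 0.152 m and horizontal distance between cap and jar below 0.012 m and angle between cap's own z axis and vertical below 0.15 rad and linear speed of each of cap, jar below 0.02 m/s and contact force between the fingers and cap above 1 N and contact force between cap and jar below 0.05 N and horizontal distance between jar and brace below 0.006 m and z of jar in the frame of brace below 0.015 m and angle between jar's own z axis and vertical below 0.05 rad and value of joint pump below 0.001 m and value of joint seal between 0.8 and 1.9 rad and distance of each of tub, butter, eggs, spare from where it was at the start of the episode below 0.02 m); the arm keeps its last pose, push and grip.
It fails at once if the cap is twisted on far past free (1.9 rad) (value of joint seal above 1.9 rad).
It fails at once if the jar is lifted 15 mm out of its seat in the brace (z of jar in the frame of brace above 0.027 m).
It fails at once if a bystander is disturbed (distance of any of tub, butter, eggs, spare from where it was at the start of the episode above 0.02 m).
It also fails if it takes over 48 s, if anything falls off the work surface, if the arm or the gripper's body presses on something with over 40 N, if the wrist force passes 120 N, or if a joint passes its speed limit or range.

## Working session

There is one attempt and no reset: what is moved stays moved. The work goes in short steps, Python scripts to look and compute and a tool call to move; the robot and the scene stay as the last step left them, time stands still between calls to the robot, and variables do not carry over. Pictures are saved under pics/ and viewed, and the job is handed in when it is done.

Besides the shell and the picture viewer there is one more tool, called after "Emit:" as name(argument=value, ...) on one line, values as JSON. jog_arm: Moves the arm, as the interface text tells. Its arguments: {"type":"object","properties":{"moves":{"type":"array","items":{"type":"array","items":{"type":"array","items":{"type":"number"}}}}},"required":["moves"]}

```bash
mkdir -p pics
cat > h.py <<'E'
import numpy as np, cv2
from bench import manip
def load(name):
    c=manip.camera(name); return c
def K(c):
    h,w=c["frame"].shape[:2]; f=h/2/np.tan(np.radians(c["fov_y"])/2)
    return np.array([[f,0,c["cx"]],[0,f,c["cy"]],[0,0,1]])
def Rt(c): return cv2.Rodrigues(np.array(c["rvec"],float))[0],np.array(c["tvec"],float).reshape(3)
def ray(c,u,v):
    R,t=Rt(c); d=R.T@np.linalg.solve(K(c),[u,v,1.]); o=-R.T@t; return o,d/np.linalg.norm(d)
def onz(c,u,v,z):
    o,d=ray(c,u,v); return o+d*(z-o[2])/d[2]
def tri(c1,p1,c2,p2):
    o1,d1=ray(c1,*p1);o2,d2=ray(c2,*p2)
    s=np.linalg.lstsq(np.c_[d1,-d2],o2-o1,rcond=None)[0]
    a=o1+s[0]*d1;b=o2+s[1]*d2; return (a+b)/2,np.linalg.norm(a-b)
def proj(c,P):
    R,t=Rt(c); q=K(c)@(R@np.array(P,float)+t); return q[:2]/q[2]
E
python3 - <<'E'
from h import *
import pickle
cs={}
for n in("side","top"):
    c=load(n);cs[n]=c
    cv2.imwrite(f"pics/{n}0.png",cv2.resize(c["frame"][:,:,::-1],(800,600),interpolation=cv2.INTER_CUBIC))
    print(n,c.keys(),c["fov_y"],c["cx"],c["cy"],ray(c,c["cx"],c["cy"]))
pickle.dump(cs,open("c0.pkl","wb"))
print(manip.get_obs(),manip.grip_depth)
E
```

```text
side dict_keys(['frame', 'fov_y', 'cx', 'cy', 'rvec', 'tvec']) 49.86077724888036 253.5592020765081 193.4441492260963 (array([0.20894294, 0.65092826, 0.83423947]), array([ 0.33233853, -0.6312467 , -0.70077008]))
top dict_keys(['frame', 'fov_y', 'cx', 'cy', 'rvec', 'tvec']) 53.69427414537505 256.2358359717643 194.71384831734477 (array([ 0.48873552, -0.00580351,  1.29285107]), array([ 7.59025954e-02, -6.06651238e-05, -9.97115235e-01]))
{'time': 0.1, 'joint_pos': array([ 1.03477858,  0.41179781, -0.01267847,  1.59690869,  0.00558937,
        1.13432452, -0.08221836]), 'qd': array([-0.00086375, -0.00142399, -0.00133208, -0.00124467, -0.00127506,
       -0.00297974, -0.00149479]), 'tau': array([ 2.71400022e-03, -6.01824474e+01,  6.84278458e-01, -3.00087798e+01,
        1.40124990e-02,  6.43269857e-03, -5.44921335e-06]), 'tcp_pos': array([ 0.28158149, -0.55746308,  0.20747229]), 'orientation': array([ 9.72771023e-01,  2.31767223e-01, -2.12113854e-04, -6.68620271e-04]), 'ft_force': array([-0.25362297, -0.31401606, -0.35212043]), 'moment': array([-0.02600215,  0.00983181,  0.02844326]), 'finger_gap': 0.08569258131580822} 0.0187
```

View pics/side0.png

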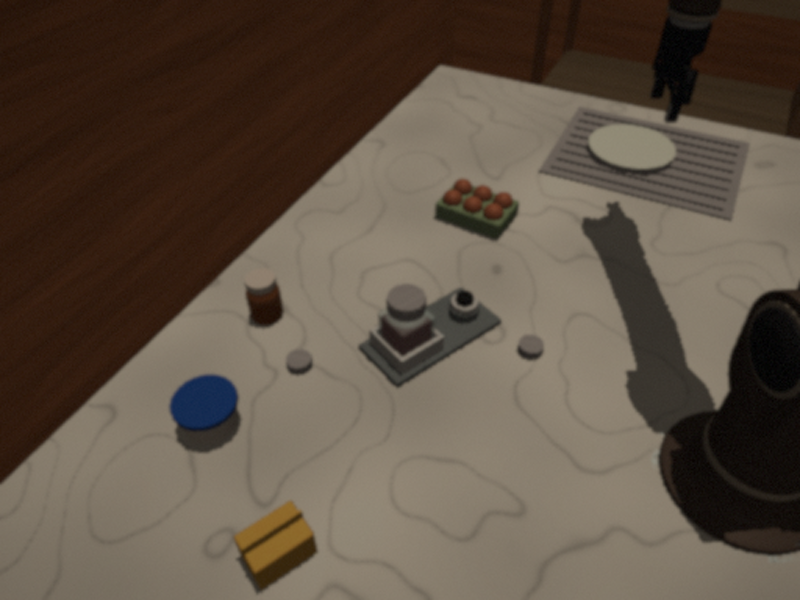

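View pics/top0.png

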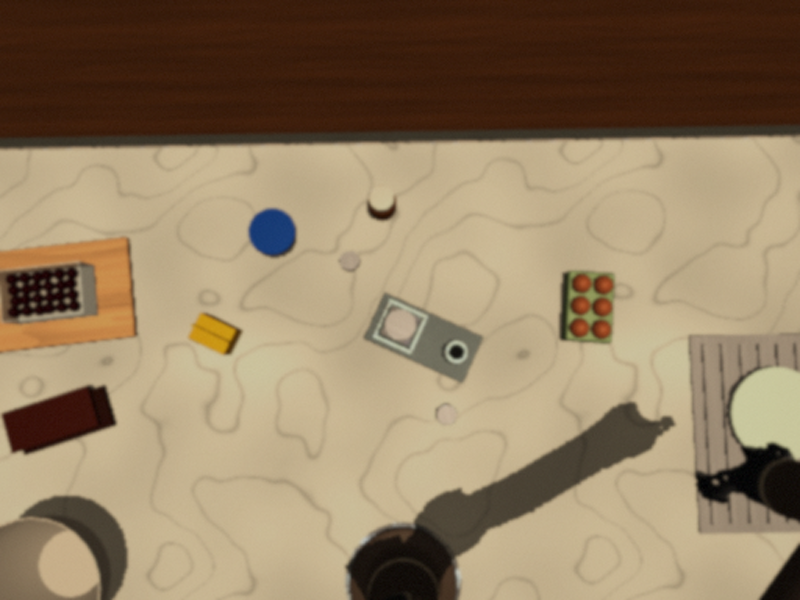

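The side view shows the cap at about (406,300) and the pump at (464,299). In the top view they are at about (400,323) and (456,351), with the brace slanted. Next I zoom in and segment.

Run:
```python
import pickle
from h import *
cs=pickle.load(open("c0.pkl","rb"))
s=cs["side"]["frame"][175:250,225:325]; t=cs["top"]["frame"][180:250,225:315]
a=cv2.resize(s[:,:,::-1],(800,600),interpolation=cv2.INTER_NEAREST)
b=cv2.resize(t[:,:,::-1],(720,560),interpolation=cv2.INTER_NEAREST)
cv2.imwrite("pics/s1.png",cv2.convertScaleAbs(a,alpha=1.5));cv2.imwrite("pics/t1.png",cv2.convertScaleAbs(b,alpha=1.3))
```

```text
(no output)
```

View pics/s1.png

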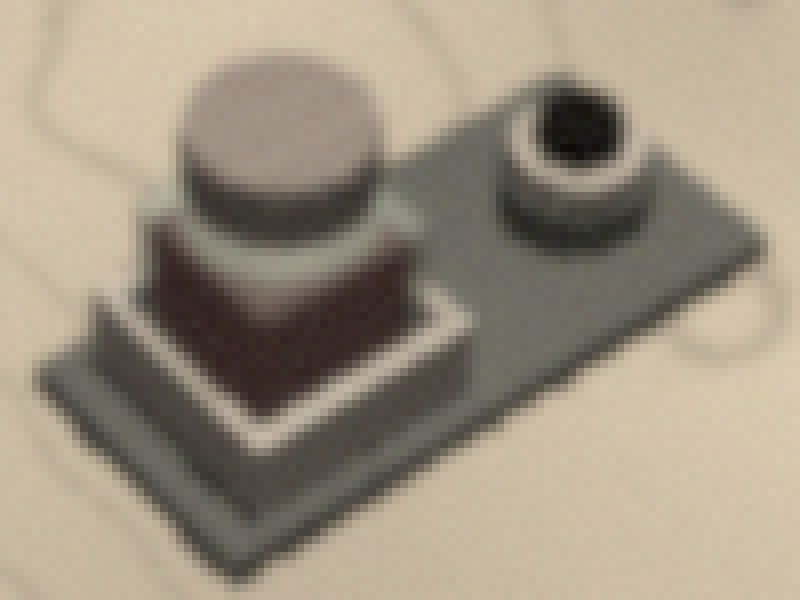

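View pics/t1.png

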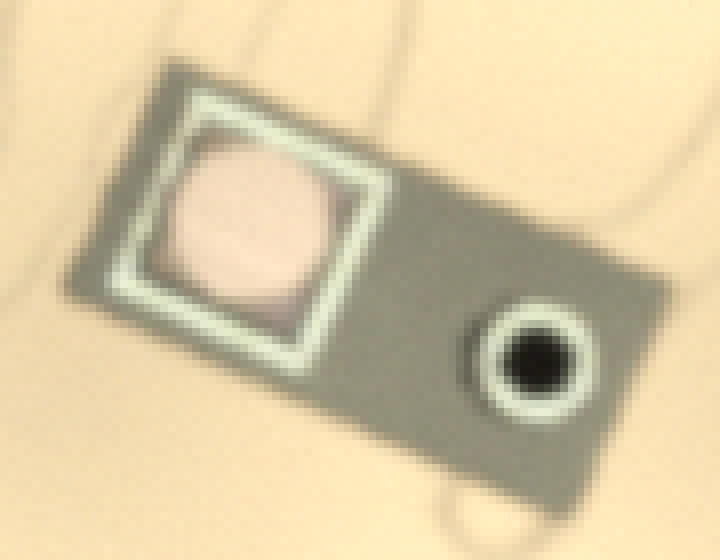

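Side crop: cap top centred near (282,122) of the crop, button near (580,128). Top crop: cap at (247,222), button at (538,360). Now fit these properly.

```bash
cat > m.py <<'E'
from h import *
def up(c,box,k=8):
    x0,y0,x1,y1=box; f=c["frame"][y0:y1,x0:x1]
    return cv2.resize(f,None,fx=k,fy=k,interpolation=cv2.INTER_CUBIC)
def full(p,box,k=8): return ((p[0]+.5)/k-.5+box[0],(p[1]+.5)/k-.5+box[1])
def pick(mask,seed):
    n,l,st,ce=cv2.connectedComponentsWithStats(mask.astype(np.uint8))
    i=l[seed[1],seed[0]]; m=(l==i).astype(np.uint8)
    cn=max(cv2.findContours(m,cv2.RETR_EXTERNAL,cv2.CHAIN_APPROX_NONE)[0],key=len)
    return cn,cv2.fitEllipse(cn),i
E
python3 - <<'E'
import pickle
from m import *
cs=pickle.load(open("c0.pkl","rb"))
S,T=cs["side"],cs["top"]; bs=(225,175,325,250); bt=(225,180,315,250)
s=up(S,bs);t=up(T,bt)
for n,i,pts in(("s",s,[(282,122),(282,220),(280,260),(580,128),(620,180),(450,250)]),("t",t,[(247,222),(300,320),(112,275),(538,360),(590,360),(430,300)])):
    print(n,[i[y,x].tolist() for x,y in pts])
gs=s.astype(int).sum(2);gt=t.astype(int).sum(2)
cn,eb,_=pick(gs<170,(580,128));print("pump s",eb)
cn2,ebt,_=pick(gt<270,(538,360));print("pump t",ebt)
print("pump",tri(S,full(eb[0],bs),T,full(ebt[0],bt)))
d=t[:,:,0].astype(int)-t[:,:,1]
c3,ect,i=pick(d>12,(247,222));print("cap t",ect,i)
m=(s[:,:,0].astype(int)-s[:,:,1]>6)&(gs>270)
c4,ecs,i=pick(gs>265,(282,122));print("cap s",ecs,i)
c4,ecs,i=pick(m,(282,122));print("cap s m",ecs,i)
print("cap",tri(S,full(ecs[0],bs),T,full(ect[0],bt)))
v=s[:,:,::-1].copy();cv2.drawContours(v,[c4],-1,(0,0,255),1);cv2.ellipse(v,ecs,(0,255,0),1);cv2.drawContours(v,[cn],-1,(255,0,255),1);cv2.imwrite("pics/s2.png",v)
v=t[:,:,::-1].copy();cv2.drawContours(v,[c3],-1,(0,0,255),1);cv2.ellipse(v,ect,(0,255,0),1);cv2.drawContours(v,[cn2],-1,(255,0,255),1);cv2.imwrite("pics/t2.png",v)
E
```

```text
s [[105, 96, 88], [43, 39, 36], [102, 100, 90], [17, 17, 14], [102, 95, 85], [72, 71, 65]]
t [[190, 171, 147], [121, 120, 106], [149, 152, 135], [20, 17, 14], [163, 163, 140], [111, 108, 92]]
pump s ((577.6456298828125, 127.66781616210938), (76.00697326660156, 85.76844787597656), 120.95594787597656)
pump t ((537.2870483398438, 362.1712341308594), (64.6130599975586, 68.1021728515625), 97.07489776611328)
pump (array([ 0.48223966, -0.12066841,  0.04721862]), np.float64(0.0012491284432659213))
cap t ((248.4988555908203, 226.45843505859375), (167.7332763671875, 168.68199157714844), 125.84607696533203) 2
cap s ((399.5, 299.5), (696.990234375, 964.1144409179688), 90.0) 1
cap s m ((399.5, 299.5), (696.990234375, 964.1144409179688), 90.0) 1
cap (array([ 0.5204747 , -0.0107615 ,  0.05128221]), np.float64(0.042017201293718276))
```

```bash
python3 -c "
import cv2,numpy as np
a=cv2.imread('pics/s2.png');b=cv2.imread('pics/t2.png')
cv2.imwrite('pics/st2.png',cv2.resize(np.vstack([a[:420,:720],b[:500]]),(460,590)))"
```

```text
(no output)
```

View pics/st2.png

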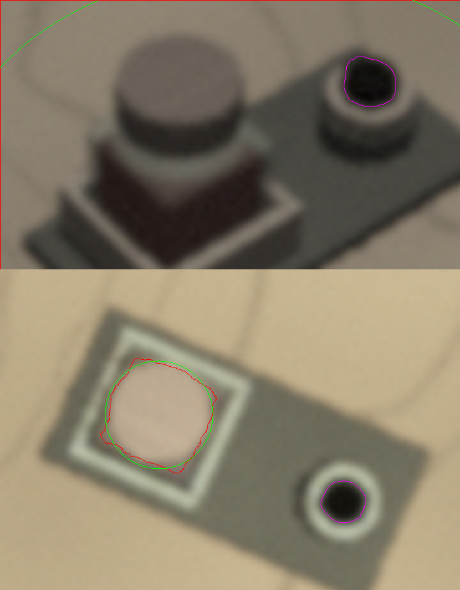

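Run:
```python
import pickle
from m import *
cs=pickle.load(open("c0.pkl","rb"))
S,T=cs["side"],cs["top"]; bs=(225,175,325,250); bt=(225,180,315,250)
s=up(S,bs);t=up(T,bt)
gs=s.astype(int).sum(2);gt=t.astype(int).sum(2)
print(s[122,[120,150,170,180,190,200,282,370,380,390,400]].tolist()); print(s[[20,40,50,60,70,180,190,200,210],282].tolist())
c3,ect,i=pick((gt>430)&(t[:,:,0].astype(int)-t[:,:,1]>8),(247,222));print("cap t",ect)
m=(gs<345)&(gs>205)&(s[:,:,0].astype(int)-s[:,:,1]>3)
m=cv2.morphologyEx(m.astype(np.uint8),cv2.MORPH_OPEN,np.ones((15,15)))
c4,ecs,i=pick(m,(282,122));print("cap s",ecs)
print("cap",tri(S,full(ecs[0],bs),T,full(ect[0],bt)))
# expected outline of the top if at z=.128, from top-view centre
P=onz(T,*full(ect[0],bt),.128);print(P)
v=s[:,:,::-1].copy();cv2.drawContours(v,[c4],-1,(0,0,255),1);cv2.ellipse(v,ecs,(0,255,0),1)
w=t[:,:,::-1].copy();cv2.drawContours(w,[c3],-1,(0,0,255),1);cv2.ellipse(w,ect,(0,255,0),1)
cv2.imwrite('pics/st3.png',cv2.resize(np.vstack([v[:420,:720],w[:500]]),(460,590)))
# plate corners top view: rough axis from cap and pump
b=np.array([0.4822,-0.1207]);d=P[:2]-b;print(np.linalg.norm(d),np.degrees(np.arctan2(d[1],d[0])))
```

```text
[[142, 130, 114], [141, 131, 114], [139, 128, 112], [125, 114, 102], [110, 100, 91], [106, 97, 88], [105, 96, 88], [106, 97, 87], [117, 107, 95], [132, 122, 105], [136, 126, 110]]
[[142, 131, 115], [141, 130, 114], [130, 119, 105], [112, 103, 92], [106, 96, 89], [100, 91, 83], [81, 74, 67], [57, 52, 47], [47, 43, 38]]
cap t ((251.1425323486328, 222.81387329101562), (153.2406768798828, 155.58050537109375), 43.973785400390625)
cap s ((280.6400146484375, 123.9286117553711), (138.3831787109375, 216.87098693847656), 88.87976837158203)
cap (array([ 0.53777244, -0.00467016,  0.12538905]), np.float64(0.0013959456556611387))
[ 0.53829762 -0.0043851   0.128     ]
0.12913597146970607 64.25240969120354
```

View pics/st3.png

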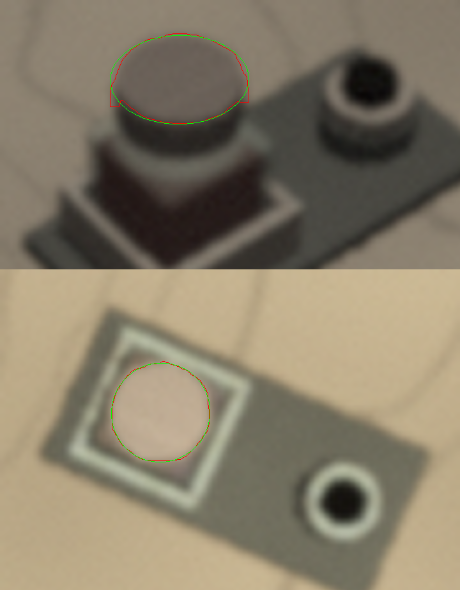

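Both measurements agree with the text. The pump top is at (0.482,-0.121,0.047) and the cap top at (0.538,-0.0045,0.125..0.128), which puts them 129 mm apart. I'll move above the pump with the fingers shut.

Emit:
jog_arm(moves=[[[1,20,-16,0,0],[1,30,-24,0,0],[1,40,-32,0,0],[1,45,-36,0,0],[1,45,-36,0,0],[1,45,-36,0,0],[1,40,-32,0,0],[1,40,-32,0,0],[1,35,-28,0,0],[1,20,-16,0,0]]])

```text
time: 1.35
tcp_pos: [0.4739, -0.1358, 0.208]
orientation: [0.972, 0.233, 0.0, -0.0]
ft_force: [-0.8, 0.5, 0.2]
finger_gap: -0.0001
```

```bash
cat > d.py <<'E'
from h import *
from scipy.spatial.transform import Rotation as Ro
def delta(P,o=None):
    o=o or manip.get_obs(); R=Ro.from_quat(o["orientation"]).as_matrix()
    print("t",round(o["time"],2),"tcp",o["tcp_pos"].round(4),"z",R[:,2].round(4),"xyaw",np.degrees(np.arctan2(R[1,0],R[0,0])).round(1),"gap",round(o["finger_gap"],4),"F",o["ft_force"].round(1),"M",o["moment"].round(2))
    print("q",o["joint_pos"].round(2),"delta mm",(R.T@(np.array(P)-o["tcp_pos"])*1000).round(1))
E
python3 -c "
from d import *
delta([.482,-.1207,.06])"
```

```text
t 1.35 tcp [ 0.4739 -0.1358  0.208 ] z [-1.e-04  6.e-04 -1.e+00] xyaw 27.0 gap -0.0001 F [-0.8  0.5  0.2] M [-0.    0.   -0.03]
q [ 0.42  0.2  -0.28  1.89  0.06  1.05 -0.98] delta mm [ 14.1  -9.7 148. ]
```

Emit:
jog_arm(moves=[[[1,7,-5,10,0],[1,7,-5,20,0],[1,0,0,30,0],[1,0,0,30,0],[1,0,0,25,0],[1,0,0,15,0],[1,0,0,8,0],[1,0,0,0,0]]])

```text
time: 2.35
tcp_pos: [0.4811, -0.1235, 0.07]
orientation: [0.973, 0.232, -0.0, -0.0]
ft_force: [-0.1, -0.3, 0.3]
finger_gap: -0.0002
```

```bash
python3 -c "
from d import *
delta([.482,-.1207,.042])
for n in ('side','top'):
    c=load(n);f=c['frame']
    cr=f[160:270,220:360] if n=='side' else f[160:270,210:350]
    cv2.imwrite('pics/%s_p.png'%n,cv2.resize(cr[:,:,::-1],(700,550),interpolation=cv2.INTER_CUBIC))
"
```

```text
t 2.35 tcp [ 0.4811 -0.1235  0.07  ] z [-5.e-04 -0.e+00 -1.e+00] xyaw 26.8 gap -0.0002 F [-0.1 -0.3  0.3] M [-0.01 -0.   -0.02]
q [ 0.37  0.39 -0.27  2.03  0.15  0.74 -1.09] delta mm [ 2.1 -2.1 28. ]
```

View pics/side_p.png

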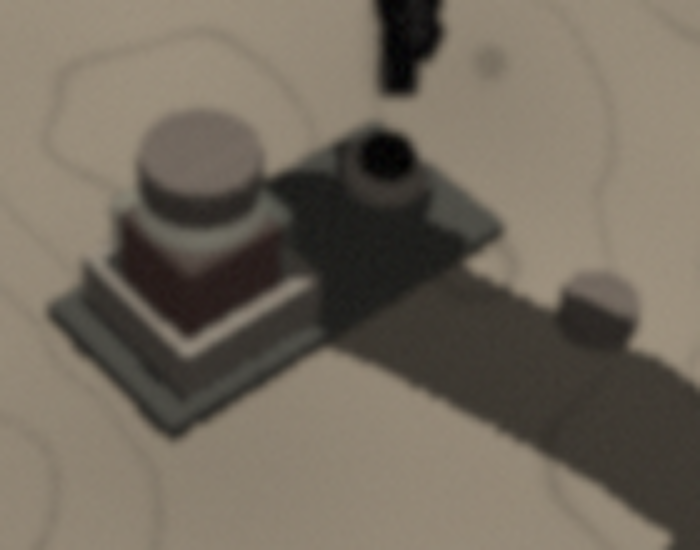

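The fingertips (398,90) are right above the button (387,155). Pressing in small steps.

Emit:
jog_arm(moves=[[[1,2,-2,8,0],[1,0,0,8,0],[1,0,0,5,0],[1,0,0,2,0],[1,0,0,2,0],[1,0,0,1,0],[1,0,0,1,0],[1,0,0,0,0]]])

```text
time: 3.45
tcp_pos: [0.4822, -0.1206, 0.0432]
orientation: [0.973, 0.232, 0.0, 0.0]
ft_force: [-0.8, 0.7, 0.2]
finger_gap: 0.0001
```

Emit:
jog_arm(moves=[[[1,0,0,1,0],[1,0,0,0,0],[1,0,0,0,0]]])

```text
time: 3.82
tcp_pos: [0.4822, -0.1205, 0.0422]
orientation: [0.973, 0.232, 0.0, 0.0]
ft_force: [0.2, 0.2, 0.8]
finger_gap: -0.0002
```

```bash
python3 -c "
from d import *
delta([.482,-.1207,.042])
for n in ('side','top'):
    c=load(n);f=c['frame']
    cr=f[160:270,220:360] if n=='side' else f[160:270,210:350]
    cv2.imwrite('pics/%s_q.png'%n,cv2.resize(cr[:,:,::-1],(700,550),interpolation=cv2.INTER_CUBIC))
"
```

```text
t 3.83 tcp [ 0.4822 -0.1205  0.0422] z [ 0. -0. -1.] xyaw 26.8 gap -0.0002 F [0.2 0.2 0.8] M [ 0.03 -0.    0.03]
q [ 0.35  0.43 -0.25  2.05  0.17  0.68 -1.11] delta mm [-0.2  0.1  0.2]
```

View pics/side_q.png

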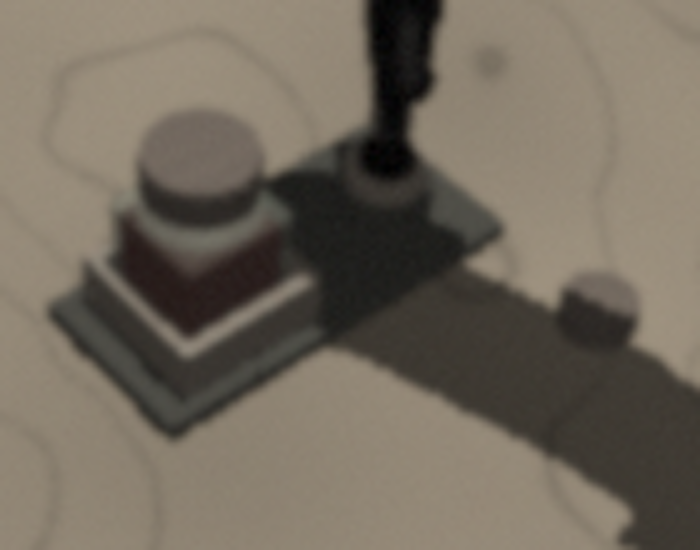

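View pics/top_q.png

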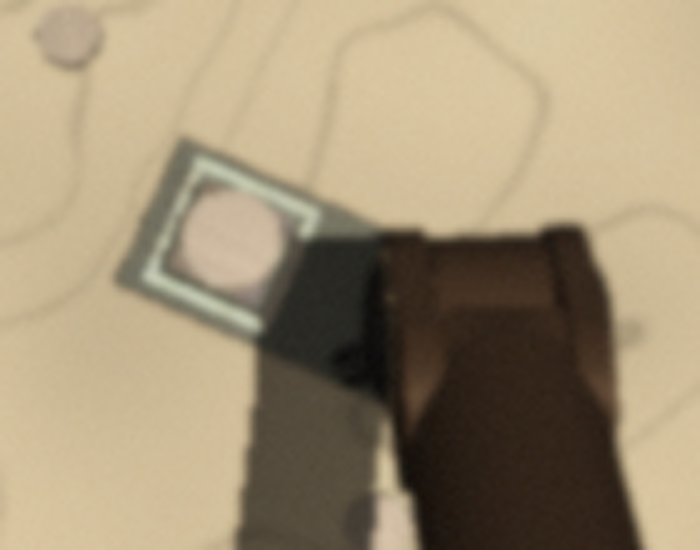

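The fingers stand over the button, but the force barely shows contact. Pressing on, 1 mm at a time.

Emit:
jog_arm(moves=[[[1,0,0,1,0],[1,0,0,0,0]]])

```text
time: 4.18
tcp_pos: [0.4821, -0.1205, 0.0411]
orientation: [0.973, 0.232, -0.0, -0.0]
ft_force: [0.5, -0.0, -0.4]
finger_gap: 0.0001
```

Emit:
jog_arm(moves=[[[1,0,0,1,0],[1,0,0,0,0]]])

```text
time: 4.42
tcp_pos: [0.4821, -0.1205, 0.0401]
orientation: [0.973, 0.232, -0.0, -0.0]
ft_force: [0.1, 0.1, 0.3]
finger_gap: -0.0001
```

Emit:
jog_arm(moves=[[[1,0,0,1,0],[1,0,0,0,0]]])

```text
time: 4.68
tcp_pos: [0.4821, -0.1206, 0.0391]
orientation: [0.973, 0.232, -0.0, -0.0]
ft_force: [-0.6, 0.2, -0.4]
finger_gap: -0.0002
```

```bash
python3 -c "
from d import *
delta([.482,-.1207,.042])
c=load('side')
f=c['frame']
for P in ([.4811,-.1235,.07],[.4821,-.1206,.039],[.482,-.1207,.049]):
  p=proj(c,P);print(p,(p-[220,160]+.5)*5)
cr=f[165:225,270:350]
cv2.imwrite('pics/side_r.png',cv2.convertScaleAbs(cv2.resize(cr[:,:,::-1],(800,600),interpolation=cv2.INTER_CUBIC),alpha=2.5))
"
```

```text
t 4.67 tcp [ 0.4821 -0.1206  0.0391] z [-2.e-04  0.e+00 -1.e+00] xyaw 26.8 gap -0.0002 F [-0.6  0.2 -0.4] M [0.04 0.   0.03]
q [ 0.35  0.44 -0.25  2.05  0.17  0.68 -1.11] delta mm [-0.1  0.1 -2.9]
[297.86262648 183.92890806] [391.81313241 122.14454032]
[296.39031446 192.69301795] [384.45157228 165.96508974]
[296.66477321 190.06511599] [385.82386604 152.82557996]
```

View pics/side_r.png

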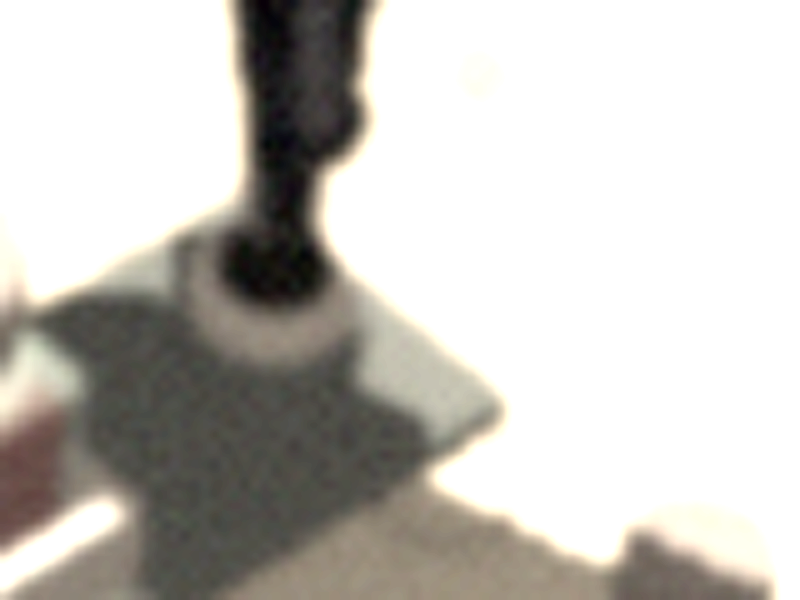

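```bash
python3 -c "
from h import *
import pickle
cs=pickle.load(open('c0.pkl','rb'))
for n in cs:
  c=cs[n]
  for P in ([.2816,-.5575,.2075],[.2816,-.5575,.2205],[.2816,-.5575,.28],[0,0,0],[0,0,.1]): print(n,P,(proj(c,P)*1.5625).round(0))
  f=c['frame']
cv2.imwrite('pics/g0.png',cv2.convertScaleAbs(cv2.resize(cs['side']['frame'][20:90,390:480,::-1],(720,560),interpolation=cv2.INTER_CUBIC),alpha=2.5))
cv2.imwrite('pics/g1.png',cv2.convertScaleAbs(cv2.resize(cs['top']['frame'][270:345,430:512,::-1],(656,600),interpolation=cv2.INTER_CUBIC),alpha=2.))
E=[(proj(cs['side'],[.2816,-.5575,z])-[390,20]+.5)*8 for z in(.2075,.2205)];print(E)
E=[(proj(cs['top'],[.2816,-.5575,z])-[430,270]+.5)*8 for z in(.2075,.2205)];print(E)
"
```

```text
side [0.2816, -0.5575, 0.2075] [656. 127.]
side [0.2816, -0.5575, 0.2205] [658. 120.]
side [0.2816, -0.5575, 0.28] [667.  91.]
side [0, 0, 0] [739. 478.]
side [0, 0, 0.1] [766. 439.]
top [0.2816, -0.5575, 0.2075] [709. 460.]
top [0.2816, -0.5575, 0.2205] [713. 461.]
top [0.2816, -0.5575, 0.28] [732. 468.]
top [0, 0, 0] [402. 581.]
top [0, 0, 0.1] [402. 601.]
[array([242.82740834, 492.8201553 ]), array([252.40225896, 460.9157276 ])]
[array([196.43937574, 198.41092372]), array([215.86673802, 205.37133478])]
```

View pics/g0.png

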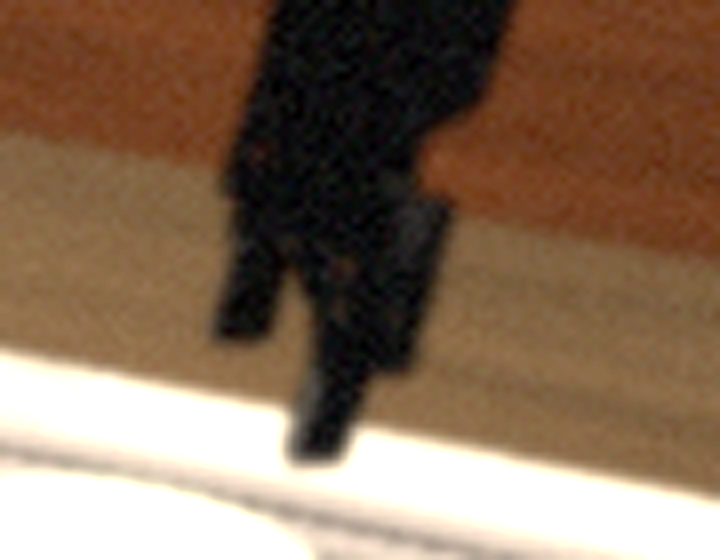

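View pics/g1.png

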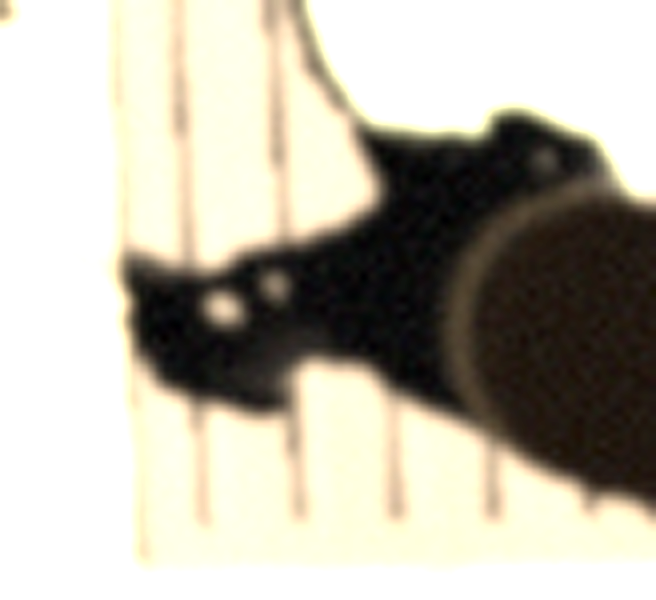

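Both views show the real fingertips about 20 mm above the reported TCP: in the side view the tip sat at row 92 where the reported TCP projects to row 122. The lack of contact fits that. I'll keep descending and use the button contact to calibrate the tip height.

Emit:
jog_arm(moves=[[[1,0,0,2,0],[1,0,0,2,0],[1,0,0,2,0],[1,0,0,0,0]]])

```text
time: 5.22
tcp_pos: [0.482, -0.1205, 0.033]
orientation: [0.973, 0.232, -0.0, -0.0]
ft_force: [-0.1, 0.2, 0.1]
finger_gap: -0.0001
```

Emit:
jog_arm(moves=[[[1,0,0,1,0],[1,0,0,1,0],[1,0,0,0,0]]])

```text
time: 5.6
tcp_pos: [0.4821, -0.1205, 0.0311]
orientation: [0.973, 0.232, -0.0, -0.0]
ft_force: [-0.6, 0.6, 1.0]
finger_gap: -0.0
```

Emit:
jog_arm(moves=[[[1,0,0,1,0],[1,0,0,1,0],[1,0,0,0,0]]])

```text
time: 5.98
tcp_pos: [0.4822, -0.1206, 0.0293]
orientation: [0.973, 0.232, 0.0, 0.0]
ft_force: [-0.4, -0.7, 2.0]
finger_gap: -0.0002
```

Contact began near TCP z = 0.030, so the tips are about 19 mm above the reported TCP. Pressing fully now.

Emit:
jog_arm(moves=[[[1,0,0,2,0],[1,0,0,2,0],[1,0,0,1,0],[1,0,0,0,0]]])

```text
time: 6.48
tcp_pos: [0.4822, -0.1205, 0.0242]
orientation: [0.973, 0.232, 0.0, 0.0]
ft_force: [0.2, 0.3, 2.9]
finger_gap: 0.0001
```

Emit:
jog_arm(moves=[[[1,0,0,1,0],[1,0,0,0,0],[1,0,0,0,0]]])

```text
time: 6.85
tcp_pos: [0.4822, -0.1206, 0.0232]
orientation: [0.973, 0.232, 0.0, 0.0]
ft_force: [-0.6, 0.3, 5.1]
finger_gap: 0.0001
```

Press on until the hard stop shows as a force jump.

Emit:
jog_arm(moves=[[[1,0,0,1,0],[1,0,0,0,0],[1,0,0,0,0]]])

```text
time: 7.22
tcp_pos: [0.4823, -0.1206, 0.0229]
orientation: [0.973, 0.232, 0.0, 0.0]
ft_force: [-2.9, 1.4, 12.3]
finger_gap: -0.0001
```

Emit:
jog_arm(moves=[[[1,0,0,1,0],[1,0,0,0,0],[1,0,0,0,0]]])

```text
time: 7.6
tcp_pos: [0.4823, -0.1206, 0.0226]
orientation: [0.973, 0.232, 0.0, 0.0]
ft_force: [-5.6, 1.1, 23.4]
finger_gap: 0.0
```

The hard stop is at TCP z ≈ 0.0232, so tip height = TCP z + 0.0188. Releasing, then rising and looking.

Emit:
jog_arm(moves=[[[1,0,0,-4,0],[1,0,0,-6,0],[1,0,0,-10,0],[1,0,0,-20,0],[0,0,0,-30,0],[0,0,0,-30,0],[0,0,0,-30,0],[0,0,0,-20,0],[0,0,0,-10,0],[0,0,0,0,0]]])

```text
time: 8.85
tcp_pos: [0.4822, -0.1206, 0.1815]
orientation: [0.973, 0.232, 0.0, 0.0]
ft_force: [0.1, 0.1, -0.3]
finger_gap: 0.0854
```

```bash
python3 -c "
from d import *
delta([.538,-.0045,.16])
import pickle
from m import *
S=load('side');bs=(225,175,325,250);s=up(S,bs);gs=s.astype(int).sum(2)
cn,eb,_=pick(gs<110,(580,128));print('pump s',eb)
cv2.imwrite('pics/s5.png',cv2.resize(S['frame'][100:250,200:400,::-1],(800,600)))
"
```

```text
t 8.85 tcp [ 0.4822 -0.1206  0.1815] z [ 6.e-04 -2.e-04 -1.e+00] xyaw 26.8 gap 0.0854 F [ 0.1  0.1 -0.3] M [ 0.   -0.09 -0.04]
q [ 0.4   0.24 -0.29  1.92  0.08  0.99 -1.03] delta mm [102.1 -78.5  21.5]
pump s ((572.9645385742188, 132.12005615234375), (75.232421875, 85.04554748535156), 109.3045883178711)
```

View pics/s5.png

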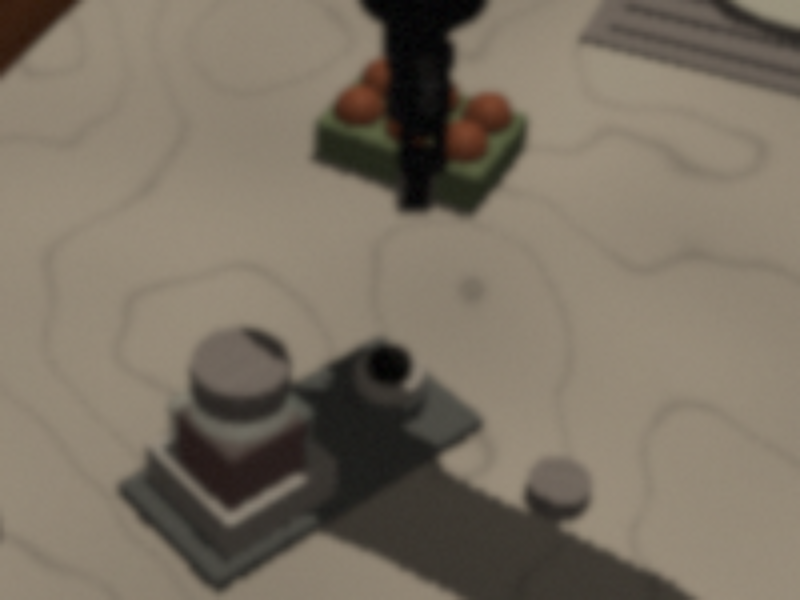

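The button is up and the cap untouched. Moving over the cap.

Emit:
jog_arm(moves=[[[0,10,-8,0,0],[0,20,-15,0,0],[0,25,-19,0,0],[0,22,-17,0,0],[0,15,-12,0,0],[0,10,-8,0,0],[0,0,0,0,0],[0,0,0,0,0]]])

```text
time: 9.9
tcp_pos: [0.5372, -0.0048, 0.1809]
orientation: [0.973, 0.231, -0.0, 0.0]
ft_force: [-0.1, -0.3, -1.2]
finger_gap: 0.0856
```

```bash
python3 -c "
from d import *
delta([.538,-.0045,.07])
S=load('side')
cv2.imwrite('pics/s6.png',cv2.resize(S['frame'][100:250,180:380,::-1],(800,600)))
"
```

```text
t 9.9 tcp [ 0.5372 -0.0048  0.1809] z [-7.e-04 -5.e-04 -1.e+00] xyaw 26.8 gap 0.0856 F [-0.1 -0.3 -1.2] M [ 0.03  0.05 -0.01]
q [ 0.2   0.31 -0.34  1.82  0.12  1.03 -1.3 ] delta mm [9.000e-01 1.000e-01 1.109e+02]
```

View pics/s6.png

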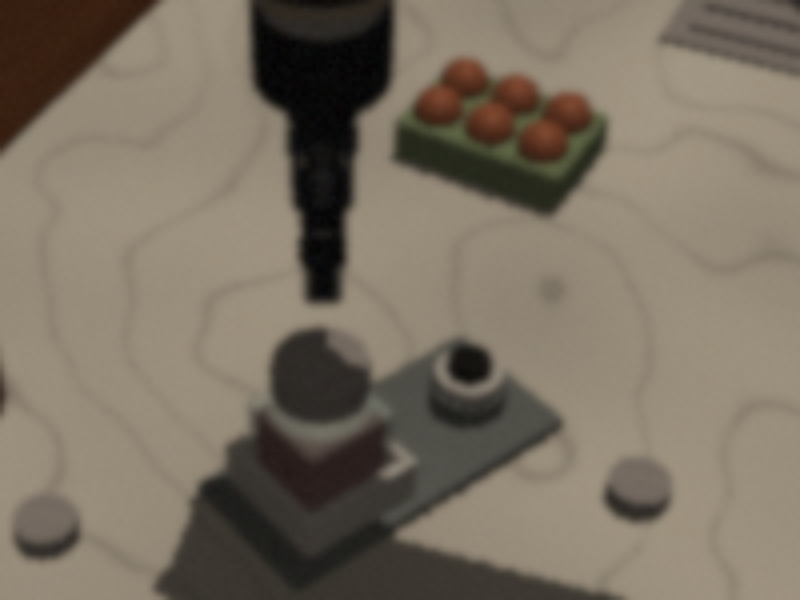

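The fingers (322,300) line up with the cap (322,375) in the view perpendicular to the jaws. Descending 111 mm.

Emit:
jog_arm(moves=[[[0,1,0,10,0],[0,0,0,20,0],[0,0,0,20,0],[0,0,0,15,0],[0,0,0,10,0],[0,0,0,0,0]]])

```text
time: 10.7
tcp_pos: [0.538, -0.0037, 0.1055]
orientation: [0.973, 0.232, -0.001, -0.0]
ft_force: [0.4, 0.6, 0.0]
finger_gap: 0.0853
```

Emit:
jog_arm(moves=[[[0,0,0,8,0],[0,0,0,8,0],[0,0,0,8,0],[0,0,0,6,0],[0,0,0,4,0],[0,0,0,0,0],[0,0,0,0,0]]])

```text
time: 11.58
tcp_pos: [0.5386, -0.0036, 0.0724]
orientation: [0.973, 0.232, 0.0, 0.0]
ft_force: [-0.4, 0.9, -0.5]
finger_gap: 0.085
```

```bash
python3 -c "
from d import *
delta([.538,-.0045,.07])
S=load('side')
cv2.imwrite('pics/s7.png',cv2.convertScaleAbs(cv2.resize(S['frame'][150:240,200:320,::-1],(800,600),interpolation=cv2.INTER_CUBIC),alpha=1.7))
"
```

```text
t 11.57 tcp [ 0.5386 -0.0036  0.0724] z [ 3.e-04 -0.e+00 -1.e+00] xyaw 26.8 gap 0.085 F [-0.4  0.9 -0.5] M [-0.02  0.03  0.03]
q [ 0.17  0.45 -0.32  1.93  0.19  0.8  -1.36] delta mm [-1.   0.6  2.4]
```

View pics/s7.png

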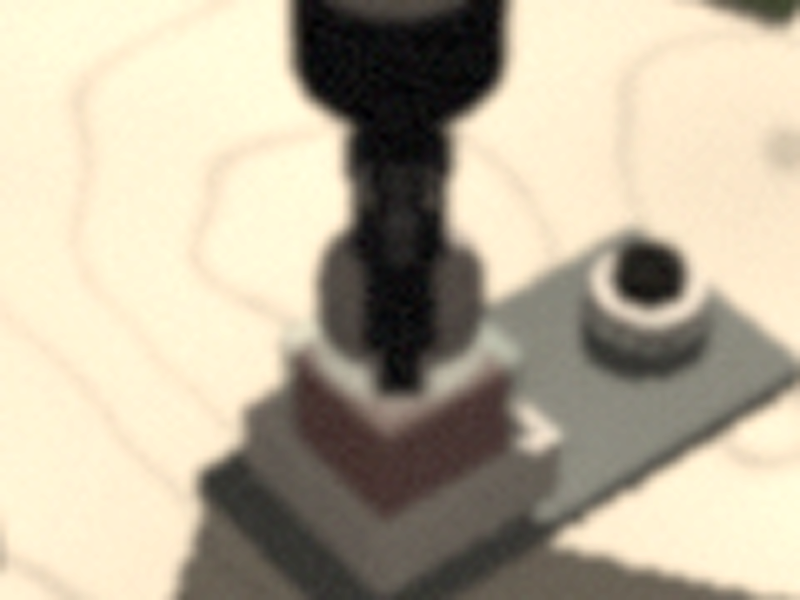

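The fingers straddle the cap, centred at column 400 with the cap at 401. Closing.

Emit:
jog_arm(moves=[[[1,-1,0,1,0],[1,0,0,0,0],[1,0,0,0,0],[1,0,0,0,0],[1,0,0,0,0],[1,0,0,0,0]]])

```text
time: 12.38
tcp_pos: [0.5376, -0.004, 0.0717]
orientation: [0.973, 0.232, 0.0, 0.0]
ft_force: [-0.7, -0.9, 5.2]
finger_gap: 0.0614
```

```bash
python3 -c "
from d import *
delta([.538,-.0045,.07])
S=load('side')
cv2.imwrite('pics/s8.png',cv2.convertScaleAbs(cv2.resize(S['frame'][150:240,200:320,::-1],(800,600),interpolation=cv2.INTER_CUBIC),alpha=1.7))
"
```

```text
t 12.38 tcp [ 0.5376 -0.004   0.0717] z [ 4.e-04 -1.e-04 -1.e+00] xyaw 26.8 gap 0.0614 F [-0.7 -0.9  5.2] M [0.08 0.47 0.08]
q [ 0.17  0.45 -0.32  1.93  0.19  0.79 -1.36] delta mm [0.1 0.6 1.7]
```

View pics/s8.png

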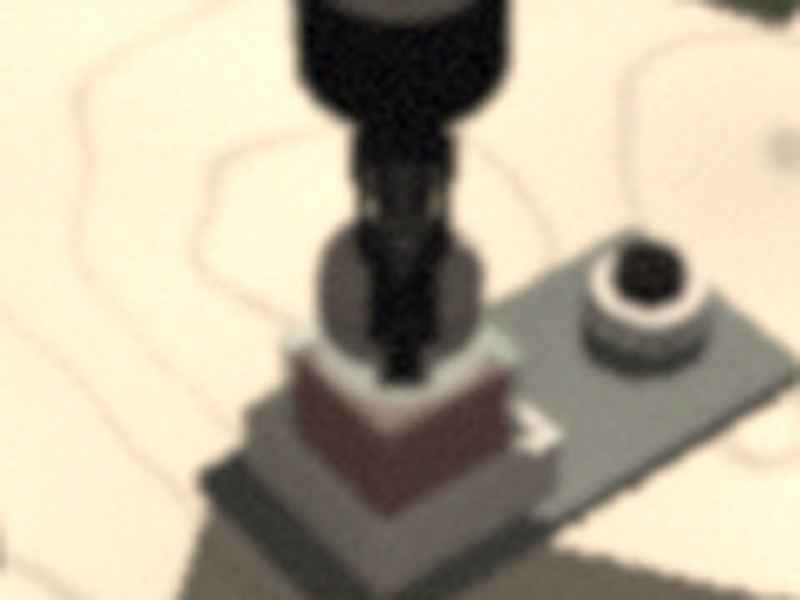

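Gripped at a 61.4 mm gap. Twisting counterclockwise, which is negative roll because tool z points down, starting with a short check.

Emit:
jog_arm(moves=[[[1,0,0,0,-5],[1,0,0,0,-5],[1,0,0,0,-5],[1,0,0,0,0]]])

```text
time: 12.92
tcp_pos: [0.5384, -0.0037, 0.0717]
orientation: [0.934, 0.356, 0.001, -0.0]
ft_force: [1.1, 2.1, 5.3]
finger_gap: 0.0611
```

```bash
python3 -c "
from d import *
delta([.5376,-.004,.0717])
"
```

```text
t 12.93 tcp [ 0.5384 -0.0037  0.0717] z [ 1.7e-03  8.0e-04 -1.0e+00] xyaw 41.7 gap 0.0611 F [1.1 2.1 5.3] M [ 0.38 -0.08 -0.4 ]
q [ 0.22  0.46 -0.38  1.92  0.23  0.8  -1.13] delta mm [-0.8 -0.3  0. ]
```

Emit:
jog_arm(moves=[[[1,0,0,0,-6],[1,0,0,0,-6],[1,0,0,0,-6],[1,0,0,0,-6],[1,0,0,0,-6],[1,0,0,0,-6],[1,0,0,0,-6],[1,0,0,0,0]]])

```text
time: 13.92
tcp_pos: [0.5387, -0.0032, 0.0717]
orientation: [0.745, 0.667, 0.001, 0.0]
ft_force: [3.4, 4.0, 4.3]
finger_gap: 0.0611
```

```bash
python3 -c "
from d import *
delta([.5376,-.004,.0717])
"
```

```text
t 13.93 tcp [ 0.5387 -0.0032  0.0717] z [ 0.0022  0.0013 -1.    ] xyaw 83.7 gap 0.0611 F [3.4 4.  4.3] M [ 0.73 -0.46 -0.39]
q [ 0.35  0.49 -0.56  1.92  0.34  0.83 -0.5 ] delta mm [-0.9 -1.   0. ]
```

Emit:
jog_arm(moves=[[[1,0,0,0,-6],[1,0,0,0,-6],[1,0,0,0,-6],[1,0,0,0,-2],[1,0,0,0,0],[1,0,0,0,0],[1,0,0,0,0]]])

```text
time: 14.8
tcp_pos: [0.5387, -0.0029, 0.0718]
orientation: [0.618, 0.786, 0.001, 0.001]
ft_force: [2.8, 3.9, 4.7]
finger_gap: 0.061
```

```bash
python3 -c "
from d import *
delta([.5376,-.004,.0717])
S=load('side')
cv2.imwrite('pics/s9.png',cv2.convertScaleAbs(cv2.resize(S['frame'][150:240,200:320,::-1],(800,600),interpolation=cv2.INTER_CUBIC),alpha=1.7))
"
```

```text
t 14.8 tcp [ 0.5387 -0.0029  0.0718] z [ 0.0023  0.0013 -1.    ] xyaw 103.6 gap 0.061 F [2.8 3.9 4.7] M [ 0.84 -0.58 -0.44]
q [ 0.41  0.51 -0.64  1.91  0.4   0.85 -0.2 ] delta mm [-0.8 -1.3  0.1]
```

View pics/s9.png

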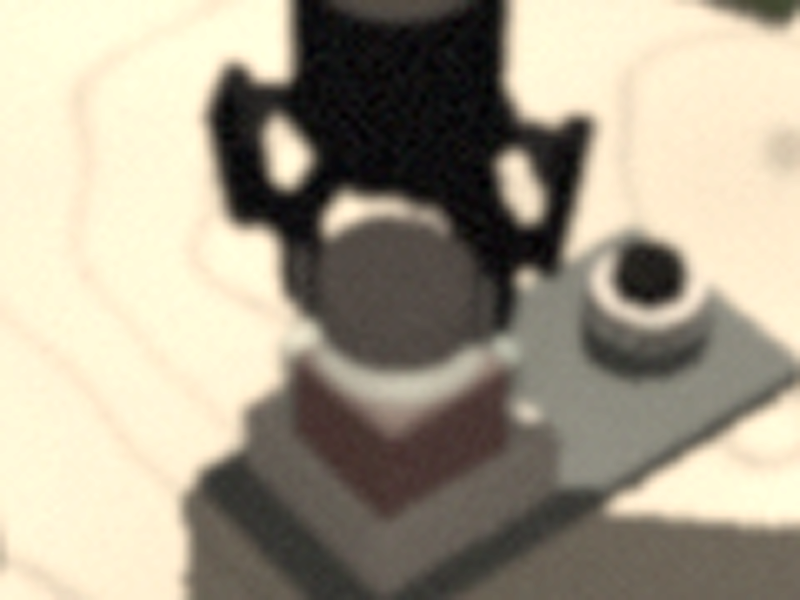

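The gripper has turned 76.8° and the torque stayed at about the cap's friction level of 0.4 N m. Trial lift of 3 mm.

Emit:
jog_arm(moves=[[[1,0,0,-1,0],[1,0,0,-1,0],[1,0,0,-1,0],[1,0,0,0,0]]])

```text
time: 15.35
tcp_pos: [0.5367, -0.0042, 0.0742]
orientation: [0.617, 0.787, -0.001, -0.0]
ft_force: [-2.3, 1.7, 6.0]
finger_gap: 0.0609
```

Emit:
jog_arm(moves=[[[1,0,0,-1,0],[1,0,0,-1,0],[1,0,0,0,0]]])

```text
time: 15.72
tcp_pos: [0.5375, -0.0043, 0.0761]
orientation: [0.617, 0.787, -0.0, 0.0]
ft_force: [0.2, -0.2, -0.6]
finger_gap: 0.0612
```

```bash
python3 -c "
from d import *
delta([.5376,-.004,.0717])
S=load('side')
cv2.imwrite('pics/s10.png',cv2.convertScaleAbs(cv2.resize(S['frame'][150:240,200:320,::-1],(800,600),interpolation=cv2.INTER_CUBIC),alpha=1.7))
"
```

```text
t 15.72 tcp [ 0.5375 -0.0043  0.0761] z [-2.e-04 -3.e-04 -1.e+00] xyaw 103.8 gap 0.0612 F [ 0.2 -0.2 -0.6] M [ 0.01 -0.07  0.03]
q [ 0.41  0.5  -0.64  1.91  0.39  0.86 -0.19] delta mm [0.3 0.2 4.4]
```

View pics/s10.png

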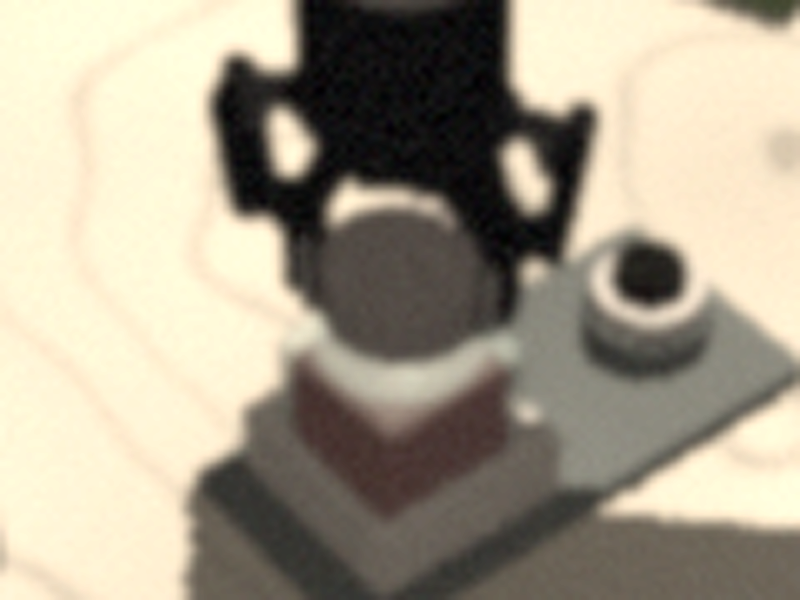

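The cap is up about 4 mm with only its own weight on the sensor, and the jar hasn't moved. Lifting on to about 40 mm in total.

Emit:
jog_arm(moves=[[[1,0,0,-3,0],[1,0,0,-4,0],[1,0,0,-4,0],[1,0,0,-5,0],[1,0,0,-6,0],[1,0,0,-5,0],[1,0,0,-4,0],[1,0,0,-3,0],[1,0,0,-1,0],[1,0,0,0,0]]])

```text
time: 17.02
tcp_pos: [0.5375, -0.0041, 0.1112]
orientation: [0.617, 0.787, -0.0, 0.0]
ft_force: [-1.1, 1.2, -1.2]
finger_gap: 0.061
```

Emit:
jog_arm(moves=[[[1,0,0,0,0],[1,0,0,0,0],[1,0,0,0,0],[1,0,0,0,0],[1,0,0,0,0],[1,0,0,0,0]]])

```text
time: 17.77
tcp_pos: [0.5376, -0.004, 0.1112]
orientation: [0.617, 0.787, 0.0, 0.0]
ft_force: [0.3, 0.6, -0.8]
finger_gap: 0.0614
```

```bash
python3 -c "
from d import *
delta([.5376,-.004,.0717])
print(manip.get_obs()['qd'].round(3))
S=load('side');T=load('top')
print('exp cap bottom',(proj(S,[.5376,-.004,.1423])-[200,150]+.5)*800/120)
cv2.imwrite('pics/s11.png',cv2.convertScaleAbs(cv2.resize(S['frame'][150:240,200:320,::-1],(800,600),interpolation=cv2.INTER_CUBIC),alpha=1.7))
cv2.imwrite('pics/s11full.png',cv2.resize(np.hstack([S['frame'],T['frame']])[:,:,::-1],(800,300)))
"
```

```text
t 17.77 tcp [ 0.5376 -0.004   0.1112] z [ 1.e-04 -0.e+00 -1.e+00] xyaw 103.8 gap 0.0614 F [ 0.3  0.6 -0.8] M [ 0.02 -0.   -0.02]
q [ 0.44  0.46 -0.67  1.88  0.35  0.92 -0.16] delta mm [ 0.   0.  39.5]
[ 0.001  0.     0.    -0.    -0.001  0.     0.001]
exp cap bottom [398.6228811  238.30581267]
```

View pics/s11.png

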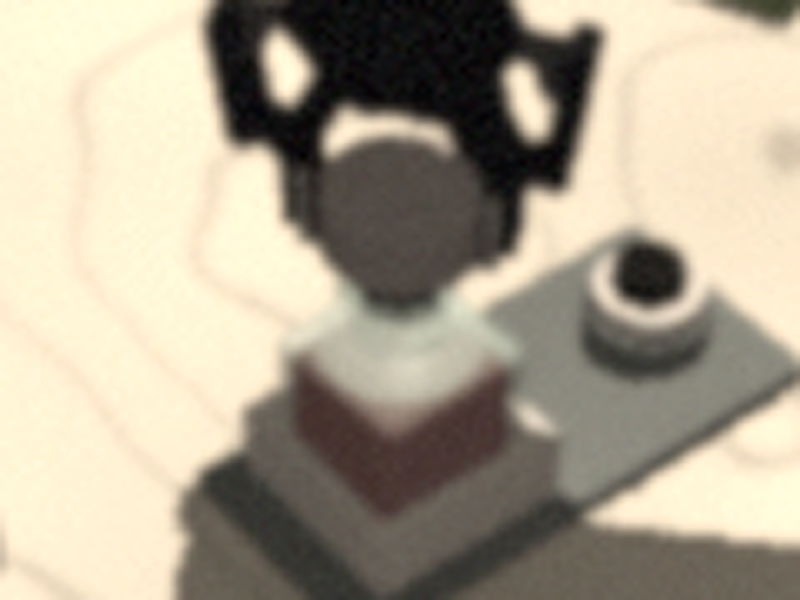

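View pics/s11full.png

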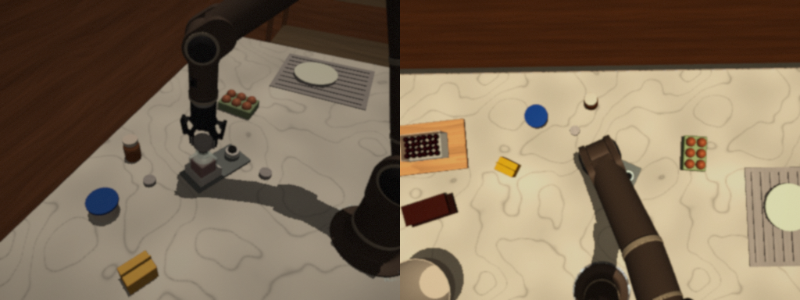

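The cap has risen with the gripper (crop rows 290→212, about 40 mm) and the neck is exposed. The jar and groceries are unmoved, the button is up and the arm is still. Handing in.

```bash
python3 -c "
from bench import manip
print(manip.job_done())"
```

```text
the job is handed in; nothing more can be done
None
```

I finished the job and handed it in at about 17.8 s of the 48 s allowed; `job_done()` reports no verdict, so whether it passed is not confirmed.

- **Pump:** I pressed the button down to its hard stop (force climbing to 23 N) and let it come back up. The side view afterwards showed it up.
- **Cap:** I gripped the cap at a 61 mm gap and turned it 77° counterclockwise. I then lifted it 39.5 mm, so its lower edge should be about 18 mm above the rim. The seal angle cannot be read directly. A steady torque of about 0.4 N m and a lift with almost no resistance indicate that the cap turned with the gripper.
- **Last checks:**
  - The tool was level, the joint speeds were about zero, and the grip was still at 61 mm.
  - The load on the sensor was roughly the cap's own weight.
  - The jar sat at the same pixels in the brace and the button was up.
  - The other groceries looked unmoved, judged by eye in the pictures rather than measured.

**Disagreement:** the real fingertips stood about 19 mm above the reported TCP, seen in the images and confirmed by contact with the button. Because of this the first press down met nothing, and I used the corrected tip height for the cap grasp. The heights I measured by camera were 2 to 3 mm below the stated ones (47 against 49 mm for the button, 125 against 128 mm for the cap).

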